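# Open the hasped chest, gauge the drilled blocks and sort them

### The arm

A 6-joint arm with a two-finger parallel gripper is mounted at the origin on the work surface. World frame = base frame: x ahead of the robot, y to its left, z up, the work surface at z = 0. Lengths are in m, angles in rad, forces in N, time in s.
With the tool pointing down it reaches from about 0.35 to 0.775 m from the base axis. Payload 5.5 kg.
Tool frame: the origin (TCP) lies between the finger pads; the fingertips stand 8 mm ahead of it and the grasp point (between the pads) lies 11 mm behind it; z points along the fingers, y is the line along which they close (so a half turn about z gives the same grasp; the last joint's range is limited). The gripper opens to 85 mm and grips with 20 to 120 N. Pads are 22 mm wide; open, the fingers measure 114 mm over their backs; the gripper's body (76 mm by 85 mm) begins 54 mm behind the grasp point. The pads swing forward as they close: fully open they stand 13 mm farther back than shut.
Start: joints at [-1.473, 0.313, 0.046, 1.304, 0, 1.431], TCP at [0.135, -0.559, 0.239] pointing down, gripper open.
Joint ranges: [-2.76, 2.76], [-0.86, 1.69], [-1.03, 1.26], [-2.2, 2.34], [-1.47, 1.5], [-3.14, 3.14]. Speed limits (rad/s): [2.57, 2.57, 3.14, 3.14, 3.14, 3.14].

### API

Orientations are given as a unit quaternion [w, x, y, z].
In Python, from workcell import status, vision, job gives the robot as it stands. The module is installed in compiled form; this text tells all that it offers.
- The arm moves only by the tool apply_moves, never from a script. Its argument "moves" is one flat list of numbers, 6 for each row, row after row: the shift along the world's x, y, z in units of 25 mm (1.0 is 25 mm), then the turn, a rotation vector about the world's x, y, z in rad. In form: [x, y, z, rx, ry, rz, x, y, z, rx, ry, rz, ...]. A call has 1 to 20 rows; each row is the pose to reach, as a shift and turn from the pose commanded when the call began; what a row does not reach only later rows make up. A row lasts 1/12 s, in which the tool goes at most 41.7 mm and 7.16 degrees, less where a joint would pass 70% of its speed; a pose out of reach is approached as far as the arm can. A call with a gripper value outside its range is refused whole. "claw" is the opening in per cent of the stroke, from 0 (shut) to 100 (fully open), set as the call begins (left out, the last holds). The fingers move at their own pace and stop on an object; "newtons" is the grip in N (left out, the last holds). Time passes only in rows, so rows that repeat a pose let the fingers close. It gives the time, the measured TCP pose, the force, the opening and the grip force at its end, in the units of the state.
- status.get_state(): the state, without advancing time (a new reading comes with each control period).
- vision.read_camera(name): name is "side" or "top"; returns a dict with "image" (400x640x3 uint8, blue, green, red), "camera_matrix" (3x3 intrinsics, pixels), "dist_coeffs" ([k1, k2, p1, p2, k3] as OpenCV has them; the pictures are not rectified), "camera_from_world" (4x4, takes a point from world to camera coordinates). Camera axes: x right, y down, z forward; pixel columns grow to the right and rows downward; lengths in m; the calibration is good to about 2 mm. A picture is of the moment at which its call begins. There is no depth.
- job.hand_in(): hands the job in; it is judged then, once.
The state is a dict: "clock": time; "joint_pos": joint angles; "qvel": joint speeds; "tau": joint torques, N m; "tcp_pos": TCP position; "orientation": TCP orientation; "wrist_force": force on the tool from outside, world axes, zero at the start; "ft_torque": the same for the moment, N m; "finger_gap": finger opening in m; "grip_force": force on a finger pad.
Only numpy, scipy, OpenCV 4.12 (cv2) and the standard library are available. Lean on these libraries where they do the work, as an engineer would, in place of code of your own. Each camera call takes 0.05 s, during which the arm holds its last target. There are 200 camera calls.

### The job

Flip the hasp off its staple and swing it right over so that it hangs clear in front of the chest, then raise the lid until it stays upright, and take out the pin gauge. Working along the row from the robot's left to its right, try the gauge upright in the hole of every drilled block, letting the pin go in to its flange or come to rest on the rim, then hang the gauge back in its rack in the chest. Put the blocks that took the pin on the chest's free floor and the others in the scrap tray, leave the chest open, and leave everything else on the bench alone.

Things in the scene. Friction and masses are not known exactly. Their poses are not given: they have to be found in the camera images.
- hasp (a joint): angle of the hasp's strap: 0 = lying flat on the lid, over the staple; grows as its free end is lifted and swung up and over towards the robot; pi/2 = standing straight up, 2.5 = stop, hanging in front of the chest. Stiff hinge (0.07 N m of friction): it stays where it is left
- hasp_hinge (a point): point on the hasp's hinge axis (parallel to the chest's y axis) at the top of the chest's front wall, 131 mm above the table; has the chest's axes. The strap (steel, 32 mm wide, 4 mm thick) lies from here along the chest's +x when shut
- hasp_bar (a point): centre of the small cross-bar at the strap's free end, the part to take hold of: a steel rod 14 mm thick and 40 mm long parallel to the hinge axis, standing 30 mm off the strap on a 20 mm wide tab, 85 mm along the strap from the hinge (90 mm in a straight line). When shut it is 161 mm above the table. Nothing is beside its two ends
- lid (a joint): angle of the chest's lid: 0 = shut, pi/2 = upright, 1.8 = stop. Stiff hinge (0.6 N m of friction, lid 0.45 kg): it stays at any angle. The lid is hinged along the chest's far (+x) rim and its near edge rises
- lid_hinge (a point): middle of the lid's hinge axis (parallel to the chest's y axis), 120 mm above the table, at chest x = +90 mm
- lid_bar (a point): middle of the lid's pull bar: a steel rod 12 mm thick and 100 mm long parallel to the hinge axis, held by an arm at each end 30 mm out in front of the lid's near edge. When the lid is shut it is 144 mm above the table (16 mm above the lid's top face), 214 mm nearer the robot than the hinge axis and 24 mm above it; it turns with the lid
- chest_bay (a point): centre of the free floor space inside the chest, 5 mm above the table (on the chest's floor), 45 mm along the chest's +y from the chest's middle; has the chest's axes (x away from the robot, across the chest; y along it; z up). The chest is a fixed open grey sheet-steel box 180 mm (x) by 340 mm (y) by 120 mm high, walls 5 mm. The free floor runs 85 mm either way in x, from -110 to +120 mm in y
- rack_mid (a point): middle of the gauge rack inside the chest, at the height of its top face (41 mm above the table), with the chest's axes. The rack is two parallel steel rails 130 mm long along the chest's x, each 12 mm wide, with a 30 mm wide slot between them, open upwards; the gauge hangs in the slot by its flange. The rack is 145 mm along -y from the free space's centre
- gauge_grip (a point): centre of the pin gauge's handle. The gauge stands upright in the rack: a round steel pin 22 mm thick and 30 mm long (chamfered tip) points down, above it a round flange 44 mm wide and 8 mm thick, above that a square handle 26 by 26 mm and 56 mm tall, its sides along the gauge's x and y. The handle's centre is 66 mm above the pin's tip; z points up along the gauge. In the rack the handle's centre is 77 mm above the table. 0.3 kg
- gauge_tip (a point): the tip of the gauge's pin, centre of its lower end; same axes as the gauge
- tray_in_mid (a point): centre of the inner floor of the scrap tray, a fixed shallow open grey tray 150 mm (x) by 260 mm (y) by 45 mm high, walls 4 mm; z up
- block_1_center (a point): centre of a drilled aluminium block, 64 mm (its x) by 44 mm (its y) by 40 mm high (z), standing on the table, 0.2 to 0.4 kg, in a left-to-right row numbered from the robot's left (+y); may be absent. A round hole is drilled right through, top to bottom, in the middle (3 mm chamfer at the rims); it may be wide enough for the pin (26 mm) or too narrow (18 mm), which is for the gauge to tell
- block_2_center (a point): centre of a drilled aluminium block, 64 mm (its x) by 44 mm (its y) by 40 mm high (z), standing on the table, 0.2 to 0.4 kg, in a left-to-right row numbered from the robot's left (+y); may be absent. A round hole is drilled right through, top to bottom, in the middle (3 mm chamfer at the rims); it may be wide enough for the pin (26 mm) or too narrow (18 mm), which is for the gauge to tell
- block_3_center (a point): centre of a drilled aluminium block, 64 mm (its x) by 44 mm (its y) by 40 mm high (z), standing on the table, 0.2 to 0.4 kg, in a left-to-right row numbered from the robot's left (+y); may be absent. A round hole is drilled right through, top to bottom, in the middle (3 mm chamfer at the rims); it may be wide enough for the pin (26 mm) or too narrow (18 mm), which is for the gauge to tell
- block_4_center (a point): centre of a drilled aluminium block, 64 mm (its x) by 44 mm (its y) by 40 mm high (z), standing on the table, 0.2 to 0.4 kg, in a left-to-right row numbered from the robot's left (+y); may be absent. A round hole is drilled right through, top to bottom, in the middle (3 mm chamfer at the rims); it may be wide enough for the pin (26 mm) or too narrow (18 mm), which is for the gauge to tell
- can: bystander, to be left alone: metal can, 64 mm wide, 130 mm tall, between chest and tray; origin on its underside
- tape: bystander, to be left alone: roll of tape lying flat, 96 mm wide, 35 mm high, at the right; origin on its underside
- hammer: bystander, to be left alone: hammer lying near the robot, right; origin on its underside
- wrench: bystander, to be left alone: spanner lying near the robot, left; origin on its underside
- jar: bystander, to be left alone: glass jar 76 mm wide, 90 mm tall, left of the chest; origin on its underside
- brush: bystander, to be left alone: brush lying behind the tray; origin on its underside
- pipe_end: bystander, to be left alone: pipe offcut, 60 mm wide, 70 mm tall, standing behind the chest; origin on its underside
There are look-alikes about, which are no part of the job. Leave any blue look-alike of the part that bears block_4_center alone.

How it is judged:
By the outcome, as a careful person would: the job done as asked, in the order asked, and still so for the second after the job is handed in, with the robot touching nothing.
Of block_1, block_2, block_3, block_4 only 2 to 4 are there at a start; the rules pass over those that are not, and their reading is None.
At some moment in a run one of block_1, block_2, block_3, block_4 may be knocked a few centimetres aside while the robot is not near it.
It also fails if it takes over 210 s, if anything falls off the work surface, if the arm or the gripper's body presses on something with over 40 N, if the wrist force passes 120 N, or if a joint passes its speed limit or range.

## Working session

There is one attempt and no reset: what is moved stays moved. The work goes in short steps, Python scripts to look and compute and a tool call to move; the robot and the scene stay as the last step left them, time stands still between calls to the robot, and variables do not carry over. Pictures are saved under pics/ and viewed, at most 14 in all, crops included, and the job is handed in when it is done.

Besides the shell and the picture viewer there is one more tool, called by a JSON object that holds its "name" and its "arguments". apply_moves: Moves the arm, as the interface text tells. Its arguments: {"type":"object","properties":{"moves":{"type":"array","items":{"type":"number"}},"claw":{"type":"number"},"newtons":{"type":"number"}},"required":["moves"]}

```bash
mkdir -p pics
cat > h.py <<'E'
import numpy as np, cv2
from workcell import status, vision, job
def shot(name,fn=None,crop=None,scale=1):
    d=vision.read_camera(name)
    np.savez('cal_%s.npz'%name,K=d['camera_matrix'],D=d['dist_coeffs'],T=d['camera_from_world'])
    im=d['image']; cv2.imwrite('last_%s.png'%name,im)
    if fn: save(im,fn,crop,scale)
    return im
def save(im,fn,crop=None,scale=1):
    if crop: x0,y0,x1,y1=crop; im=im[y0:y1,x0:x1]
    cv2.imwrite('pics/'+fn,cv2.resize(im,None,fx=scale,fy=scale,interpolation=cv2.INTER_CUBIC))
def cal(n):
    c=np.load('cal_%s.npz'%n); return c['K'],np.array(c['D'],float),c['T']
def ray(n,uv):
    K,D,T=cal(n); p=cv2.undistortPoints(np.array([[uv]],float),K,D)[0,0]
    R,t=T[:3,:3],T[:3,3]; return -R.T@t, R.T@np.array([p[0],p[1],1.])
def atz(n,uv,z):
    o,d=ray(n,uv); return o+d*(z-o[2])/d[2]
def proj(n,P):
    K,D,T=cal(n); P=np.atleast_2d(np.array(P,float)); 
    return cv2.projectPoints(P,cv2.Rodrigues(T[:3,:3])[0],T[:3,3],K,D)[0][:,0]
def tri(a,b):
    (o1,d1),(o2,d2)=ray('top',a),ray('side',b)
    s=np.linalg.lstsq(np.c_[d1,-d2],o2-o1,rcond=None)[0]
    p,q=o1+d1*s[0],o2+d2*s[1]; return (p+q)/2,np.linalg.norm(p-q)
E
python3 - <<'E'
from h import *
np.set_printoptions(precision=4,suppress=True)
shot('top','top0.png',scale=1.25); shot('side','side0.png',scale=1.25)
s=status.get_state(); print(s)
for n in('top','side'):
    K,D,T=cal(n); print(K,D,-T[:3,:3].T@T[:3,3],T[:3,:3])
E
```

```text
{'clock': 0.1, 'joint_pos': array([-1.4726,  0.3139,  0.0451,  1.3037,  0.    ,  1.4312]), 'qvel': array([ 0.    , -0.0017,  0.0036, -0.0007,  0.0007, -0.0002]), 'tau': array([  0.0037, -48.1723,  29.9246,   0.0126,  -0.0001,  -0.    ]), 'tcp_pos': array([ 0.1354, -0.5584,  0.2385]), 'orientation': array([-0.0008,  0.9929,  0.1186,  0.    ]), 'wrist_force': array([-0.3255, -0.2888,  0.5073]), 'ft_torque': array([ 0.02  , -0.0455,  0.037 ]), 'grip_force': 0.0, 'finger_gap': 0.08556897774282794}
[[445.8136   0.     323.2728]
 [  0.     445.8136 198.9747]
 [  0.       0.       1.    ]] [0.0367 0.     0.     0.     0.    ] [0.3863 0.0144 1.3737] [[ 0.0087 -0.9999 -0.0098]
 [-0.9958 -0.0078 -0.0907]
 [ 0.0907  0.0106 -0.9958]]
[[378.7306   0.     315.2251]
 [  0.     378.7306 190.816 ]
 [  0.       0.       1.    ]] [-0.0481  0.      0.      0.      0.    ] [0.4016 0.8806 0.815 ] [[-0.993  -0.1166 -0.0197]
 [-0.0581  0.6264 -0.7773]
 [ 0.103  -0.7707 -0.6288]]
```

View pics/top0.png

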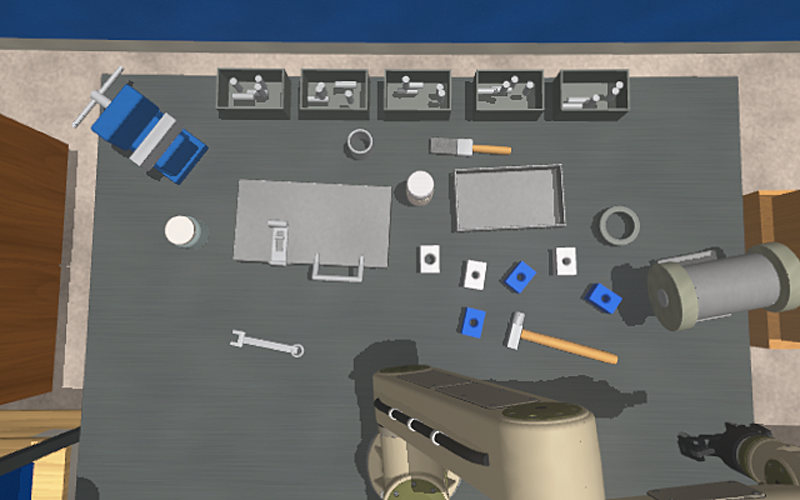

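View pics/side0.png

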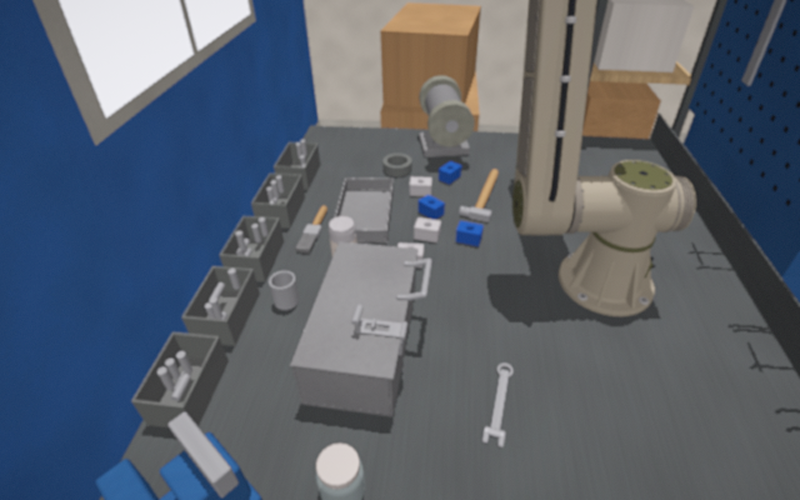

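The top view shows the shut chest (pixels about 235–390, 180–280), the hasp at (278, 240) and the lid bar at (338, 277). There are three white blocks at (429, 259), (475, 275) and (566, 261), plus three blue look-alikes. I'll enlarge both areas.

Run:
```python
from h import *
im=cv2.imread('last_top.png')
save(im,'c1.png',(180,135,330,235),5.3); save(im,'c2.png',(325,120,475,230),5.3)
```

```text
(no output)
```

View pics/c1.png

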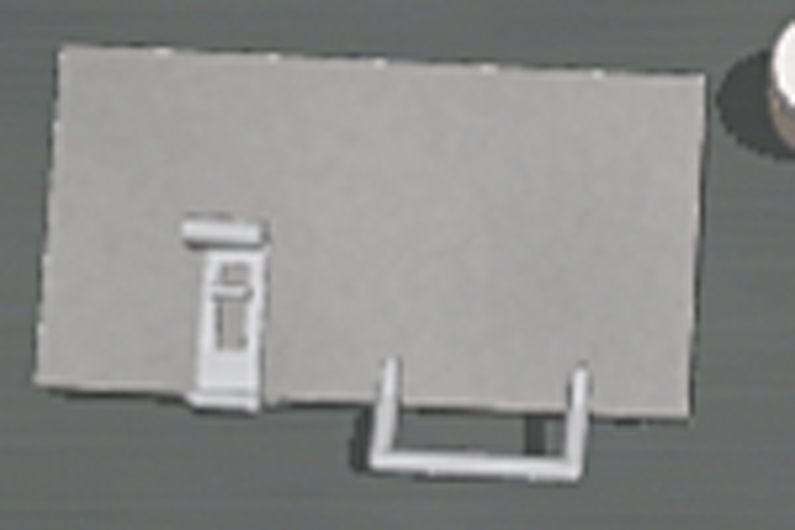

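View pics/c2.png

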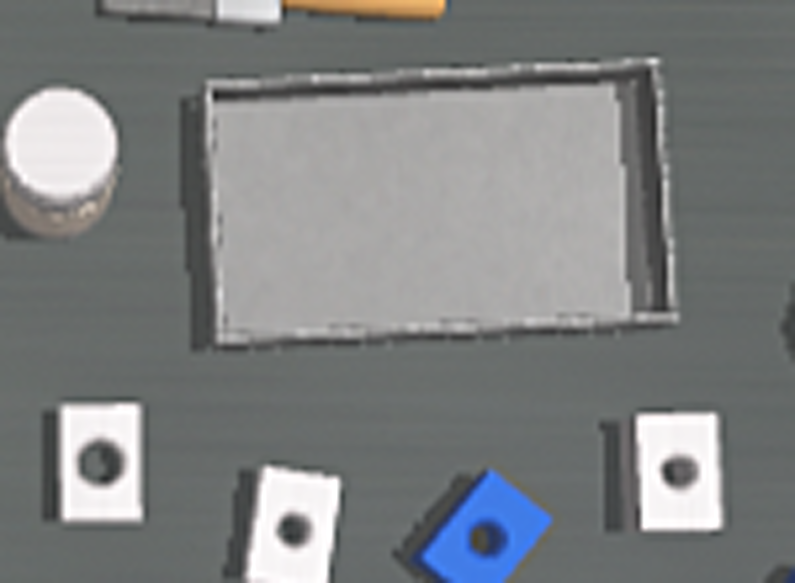

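```bash
cat >> h.py <<'E'
def c2o(uv,o,s): return ((uv[0]+.5)/s-.5+o[0],(uv[1]+.5)/s-.5+o[1])
np.set_printoptions(precision=4,suppress=True)
E
python3 - <<'E'
from h import *
f=lambda p,z:atz('top',c2o(p,(180,135),5.3),z)
g=lambda p,z:atz('top',c2o(p,(325,120),5.3),z)
for n,p,z in [('FL',(62,47),.128),('FR',(705,75),.128),('NR',(690,415),.128),('NL',(37,384),.128),('hb1',(183,229),.161),('hb2',(265,234),.161),('lb1',(374,462),.144),('lb2',(580,471),.144),('hinge1',(192,397),.131),('h2',(258,402),.131)]: print(n,f(p,z))
for n,p,z in [('b1',(101,462),.04),('b2',(293,529),.04),('blue',(487,538),.04),('b3',(680,471),.04),('b1c',(62,404),.04),('',(142,403),.04),('',(143,521),.04),('',(60,521),.04),('b2 tl',(265,466),.04),('b2 tr',(340,477),.04),('b3',(637,413),.04),('',(718,412),.04),('',(722,530),.04),('',(640,531),.04),
 ('trayFL',(208,83),.045),('FR',(660,62),.045),('NR',(677,320),.045),('NL',(218,343),.045)]: print(n,g(p,z))
E
```

```text
FL [0.6548 0.4033 0.128 ]
FR [0.6424 0.0591 0.128 ]
NR [0.4603 0.065  0.128 ]
NL [0.474  0.4102 0.128 ]
hb1 [0.5527 0.3273 0.161 ]
hb2 [0.5504 0.2848 0.161 ]
lb1 [0.4335 0.2286 0.144 ]
lb2 [0.4297 0.1213 0.144 ]
hinge1 [0.4675 0.3275 0.131 ]
h2 [0.4652 0.2927 0.131 ]
b1 [ 0.4847 -0.0327  0.04  ]
b2 [ 0.4478 -0.141   0.04  ]
blue [ 0.4437 -0.2498  0.04  ]
b3 [ 0.4823 -0.3581  0.04  ]
b1c [ 0.5175 -0.0105  0.04  ]
 [ 0.5184 -0.0558  0.04  ]
 [ 0.4515 -0.0566  0.04  ]
 [ 0.4512 -0.0098  0.04  ]
b2 tl [ 0.4832 -0.1253  0.04  ]
b2 tr [ 0.4773 -0.1676  0.04  ]
b3 [ 0.5149 -0.3346  0.04  ]
 [ 0.5158 -0.3799  0.04  ]
 [ 0.4494 -0.3808  0.04  ]
 [ 0.4484 -0.3352  0.04  ]
trayFL [ 0.7018 -0.0926  0.045 ]
FR [ 0.7151 -0.3492  0.045 ]
NR [ 0.5672 -0.3565  0.045 ]
NL [ 0.5524 -0.0984  0.045 ]
```

The positions match the given sizes:

| Item | Measured result |
|---|---|
| Chest | Yaw −0.037, middle near (0.560, 0.234) |
| Hasp bar | (0.5515, 0.306) |
| Lid bar | (0.4316, 0.175) |
| White blocks | (0.485, −0.033), (0.448, −0.141), (0.482, −0.358) |

I'm moving towards the hasp first.

{"name": "apply_moves", "arguments": {"moves": [14.6,12.4,2.4,0,0,1.3,14.6,12.4,2.4,0,0,1.3,14.6,12.4,2.4,0,0,1.3,14.6,12.4,2.4,0,0,1.3,14.6,12.4,2.4,0,0,1.3,14.6,12.4,2.4,0,0,1.3,14.6,12.4,2.4,0,0,1.3,14.6,12.4,2.4,0,0,1.3,14.6,12.4,2.4,0,0,1.3,14.6,12.4,2.4,0,0,1.3,16.6,34.6,2.4,0,0,2.866,16.6,34.6,2.4,0,0,2.866,16.6,34.6,2.4,0,0,2.866,16.6,34.6,2.4,0,0,2.866,16.6,34.6,2.4,0,0,2.866,16.6,34.6,2.4,0,0,2.866,16.6,34.6,2.4,0,0,2.866,16.6,34.6,2.4,0,0,2.866,16.6,34.6,2.4,0,0,2.866,16.6,34.6,2.4,0,0,2.866], "claw": 75, "newtons": 30}}

```text
clock: 1.77
tcp_pos: [0.5189, 0.1218, 0.2965]
orientation: [-0.0, 0.197, 0.98, -0.0]
wrist_force: [1.2, 0.1, 0.2]
finger_gap: 0.0646
grip_force: 0.0
```

{"name": "apply_moves", "arguments": {"moves": [1.3,7.37,-2,0,0,0.36,1.3,7.37,-2,0,0,0.36,1.3,7.37,-2,0,0,0.36,1.3,7.37,-2,0,0,0.36,1.3,7.37,-2,0,0,0.36,1.3,7.37,-2,0,0,0.36,1.3,7.37,-2,0,0,0.36,1.3,7.37,-3,0,0,0.36,1.3,7.37,-3.5,0,0,0.36,1.3,7.37,-4,0,0,0.36,1.3,7.37,-4.5,0,0,0.36,1.3,7.37,-5,0,0,0.36,1.3,7.37,-5.4,0,0,0.36,1.3,7.37,-5.8,0,0,0.36,1.3,7.37,-5.8,0,0,0.36,1.3,7.37,-5.8,0,0,0.36]}}

```text
clock: 3.1
tcp_pos: [0.5515, 0.3032, 0.1516]
orientation: [-0.0, 0.022, 1.0, -0.0]
wrist_force: [0.1, -0.1, 1.3]
finger_gap: 0.064
grip_force: 0.0
```

Run:
```python
from h import *
shot('side','s1.png',(230,130,400,260),4.5); print(status.get_state()['tcp_pos'],status.get_state()['wrist_force'])
print(proj('side',[[.5515,.306,.161],[.5515,.306,.150]]))
```

```text
[0.552  0.3036 0.1522] [0.0058 0.2523 0.256 ]
[[285.2445 251.5951]
 [285.5786 254.7964]]
```

View pics/s1.png

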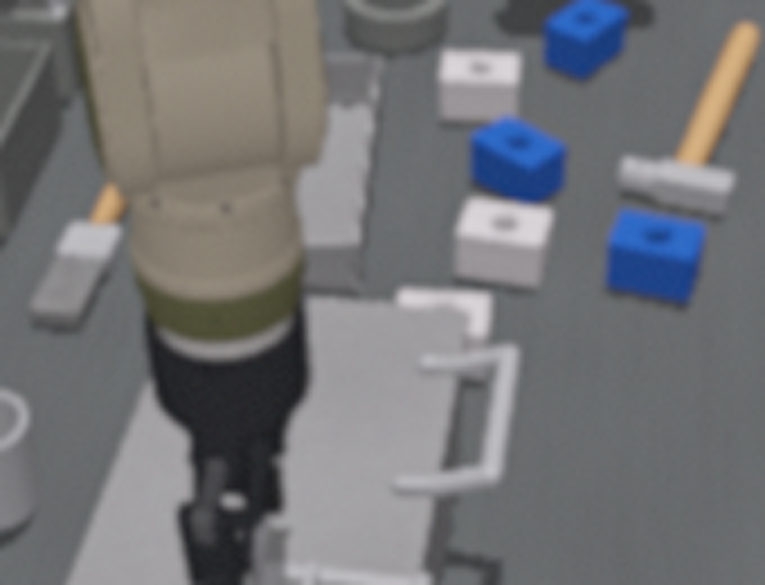

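The crop cuts off just at the bar, but the tool is where it should be. I'll close on it: a gap of about 40 mm will confirm the hold.

{"name": "apply_moves", "arguments": {"moves": [0,0.1,0,0,0,0,0,0.1,0,0,0,0,0,0.1,0,0,0,0,0,0.1,0,0,0,0,0,0.1,0,0,0,0,0,0.1,0,0,0,0,0,0.1,0,0,0,0], "claw": 10, "newtons": 35}}

```text
clock: 3.73
tcp_pos: [0.5524, 0.3056, 0.1532]
orientation: [0.001, 0.022, 1.0, -0.001]
wrist_force: [-0.2, -5.1, 6.1]
finger_gap: 0.0393
grip_force: 35.4
```

Run:
```python
import numpy as np
# hasp arc, then lid arc, in 25 mm units
def arc(r0,ths,sgn):
    o=[]
    for t in ths:
        c,s=np.cos(t),np.sin(t)
        p=np.array([r0[0]*c-sgn*r0[1]*s, sgn*r0[0]*s+r0[1]*c])-r0
        p/=25; o+=[round(float(p[0]),2),round(-.037*float(p[0]),2),round(float(p[1]),2),0,0,0]
    return o
print(arc(np.array([85,30.]),np.linspace(0,2.48,20)[1:],1))
print(arc(np.array([-214,24.]),np.linspace(0,1.62,31)[1:],-1))
```

```text
[-0.19, 0.01, 0.43, 0, 0, 0, -0.42, 0.02, 0.84, 0, 0, 0, -0.72, 0.03, 1.21, 0, 0, 0, -1.05, 0.04, 1.54, 0, 0, 0, -1.43, 0.05, 1.82, 0, 0, 0, -1.84, 0.07, 2.05, 0, 0, 0, -2.27, 0.08, 2.22, 0, 0, 0, -2.73, 0.1, 2.34, 0, 0, 0, -3.2, 0.12, 2.4, 0, 0, 0, -3.67, 0.14, 2.4, 0, 0, 0, -4.13, 0.15, 2.33, 0, 0, 0, -4.58, 0.17, 2.21, 0, 0, 0, -5.02, 0.19, 2.02, 0, 0, 0, -5.42, 0.2, 1.78, 0, 0, 0, -5.79, 0.21, 1.5, 0, 0, 0, -6.13, 0.23, 1.16, 0, 0, 0, -6.41, 0.24, 0.79, 0, 0, 0, -6.64, 0.25, 0.38, 0, 0, 0, -6.82, 0.25, -0.06, 0, 0, 0]
[0.06, -0.0, 0.46, 0, 0, 0, 0.15, -0.01, 0.92, 0, 0, 0, 0.27, -0.01, 1.37, 0, 0, 0, 0.4, -0.01, 1.81, 0, 0, 0, 0.57, -0.02, 2.25, 0, 0, 0, 0.75, -0.03, 2.68, 0, 0, 0, 0.96, -0.04, 3.09, 0, 0, 0, 1.19, -0.04, 3.5, 0, 0, 0, 1.44, -0.05, 3.89, 0, 0, 0, 1.71, -0.06, 4.26, 0, 0, 0, 2.0, -0.07, 4.63, 0, 0, 0, 2.31, -0.09, 4.97, 0, 0, 0, 2.64, -0.1, 5.3, 0, 0, 0, 2.99, -0.11, 5.61, 0, 0, 0, 3.35, -0.12, 5.9, 0, 0, 0, 3.73, -0.14, 6.17, 0, 0, 0, 4.12, -0.15, 6.42, 0, 0, 0, 4.53, -0.17, 6.65, 0, 0, 0, 4.94, -0.18, 6.86, 0, 0, 0, 5.37, -0.2, 7.04, 0, 0, 0, 5.81, -0.21, 7.2, 0, 0, 0, 6.25, -0.23, 7.34, 0, 0, 0, 6.7, -0.25, 7.45, 0, 0, 0, 7.16, -0.26, 7.54, 0, 0, 0, 7.62, -0.28, 7.6, 0, 0, 0, 8.09, -0.3, 7.64, 0, 0, 0, 8.55, -0.32, 7.65, 0, 0, 0, 9.02, -0.33, 7.64, 0, 0, 0, 9.48, -0.35, 7.6, 0, 0, 0, 9.94, -0.37, 7.54, 0, 0, 0]
```

{"name": "apply_moves", "arguments": {"moves": [-0.19,0.01,0.43,0,0,0,-0.42,0.02,0.84,0,0,0,-0.72,0.03,1.21,0,0,0,-1.05,0.04,1.54,0,0,0,-1.43,0.05,1.82,0,0,0,-1.84,0.07,2.05,0,0,0,-2.27,0.08,2.22,0,0,0,-2.73,0.1,2.34,0,0,0,-3.2,0.12,2.4,0,0,0,-3.67,0.14,2.4,0,0,0,-4.13,0.15,2.33,0,0,0,-4.58,0.17,2.21,0,0,0,-5.02,0.19,2.02,0,0,0,-5.42,0.2,1.78,0,0,0,-5.79,0.21,1.5,0,0,0,-6.13,0.23,1.16,0,0,0,-6.41,0.24,0.79,0,0,0,-6.64,0.25,0.38,0,0,0,-6.82,0.25,-0.06,0,0,0,-6.82,0.25,-0.06,0,0,0]}}

```text
clock: 5.4
tcp_pos: [0.3775, 0.3131, 0.1497]
orientation: [-0.002, 0.021, 1.0, 0.001]
wrist_force: [-6.5, -0.2, 3.9]
finger_gap: 0.0391
grip_force: 46.2
```

{"name": "apply_moves", "arguments": {"moves": [0,0,0,0,0,0,0,0,0,0,0,0,0,0,0,0,0,0,0,0,0,0,0,0,0,0,0,0,0,0,0,0,1.5,0,0,0,0,0,3,0,0,0,0,0,4.4,0,0,0.1,2.16,-5.52,4.4,0,0,1.57,2.16,-5.52,4.4,0,0,1.57,2.16,-5.52,4.4,0,0,1.57,2.16,-5.52,4.4,0,0,1.57,2.16,-5.52,4.4,0,0,1.57,2.16,-5.52,4.4,0,0,1.57,2.16,-5.52,4.4,0,0,1.57,2.16,-5.52,4.4,0,0,1.57,2.16,-5.52,4.4,0,0,1.57,2.16,-5.52,4.4,0,0,1.57,2.16,-5.52,4.4,0,0,1.57,2.16,-5.52,4.4,0,0,1.57], "claw": 75}}

```text
clock: 7.07
tcp_pos: [0.4355, 0.1746, 0.2603]
orientation: [0.0, -0.679, 0.734, 0.0]
wrist_force: [0.1, -0.3, 0.3]
finger_gap: 0.0641
grip_force: 0.0
```

Run:
```python
from h import *
shot('side','s2.png',(200,150,400,300),4); s=status.get_state();print(s['tcp_pos'],s['orientation'],s['joint_pos'])
```

```text
[0.4355 0.1746 0.2603] [ 0.     -0.6811  0.7322  0.0001] [ 0.2099  0.1021 -0.1688  1.2999  0.0002 -1.2886]
```

View pics/s2.png

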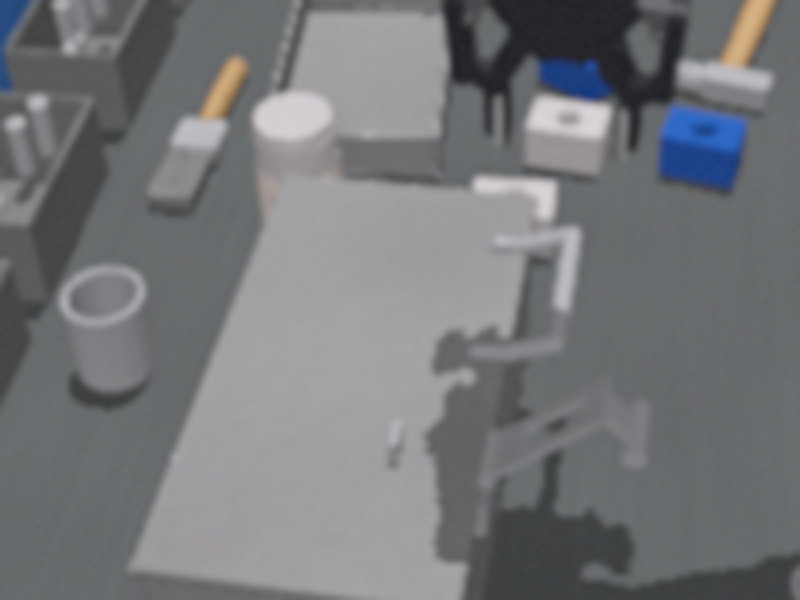

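The hasp now points up and out in front of the chest, with its bar at (635, 440) in the crop, and the lid bar is clear. Next I'll lower onto the lid bar.

{"name": "apply_moves", "arguments": {"moves": [-0.12,0,0,0,0,0.035,-0.12,0,0,0,0,0.035,-0.12,0,-1,0,0,0.035,-0.12,0,-2,0,0,0.035,-0.12,0,-2.8,0,0,0.035,-0.12,0,-3.5,0,0,0.035,-0.12,0,-4.1,0,0,0.035,-0.12,0,-4.6,0,0,0.035,-0.12,0,-4.89,0,0,0.035,-0.12,0,-4.89,0,0,0.035,-0.12,0,-4.89,0,0,0.035], "claw": 30}}

```text
clock: 8.03
tcp_pos: [0.4323, 0.1747, 0.1381]
orientation: [-0.0, -0.689, 0.725, 0.0]
wrist_force: [1.4, 0.1, -0.1]
finger_gap: 0.0254
grip_force: 0.0
```

{"name": "apply_moves", "arguments": {"moves": [0,0,0,0,0,0,0,0,0,0,0,0,0,0,0,0,0,0,0,0,0,0,0,0,0,0,0,0,0,0], "claw": 0, "newtons": 50}}

```text
clock: 8.45
tcp_pos: [0.4311, 0.1749, 0.1389]
orientation: [-0.0, -0.69, 0.724, 0.001]
wrist_force: [-5.0, -0.0, 3.5]
finger_gap: 0.0101
grip_force: 48.9
```

{"name": "apply_moves", "arguments": {"moves": [0.06,0,0.46,0,0,0,0.15,-0.01,0.92,0,0,0,0.27,-0.01,1.37,0,0,0,0.4,-0.01,1.81,0,0,0,0.57,-0.02,2.25,0,0,0,0.75,-0.03,2.68,0,0,0,0.96,-0.04,3.09,0,0,0,1.19,-0.04,3.5,0,0,0,1.44,-0.05,3.89,0,0,0,1.71,-0.06,4.26,0,0,0,2.0,-0.07,4.63,0,0,0,2.31,-0.09,4.97,0,0,0,2.64,-0.1,5.3,0,0,0,2.99,-0.11,5.61,0,0,0,3.35,-0.12,5.9,0,0,0]}}

```text
clock: 9.7
tcp_pos: [0.5105, 0.1715, 0.2871]
orientation: [-0.004, -0.69, 0.724, 0.003]
wrist_force: [-17.6, -2.7, 13.4]
finger_gap: 0.0097
grip_force: 48.8
```

{"name": "apply_moves", "arguments": {"moves": [0.3,-0.02,0.35,0,0,0,0.67,-0.03,0.64,0,0,0,1.08,-0.05,0.88,0,0,0,1.5,-0.06,1.1,0,0,0,1.94,-0.08,1.29,0,0,0,2.38,-0.09,1.46,0,0,0,2.83,-0.11,1.6,0,0,0,3.3,-0.13,1.72,0,0,0]}}

```text
clock: 10.37
tcp_pos: [0.5971, 0.1678, 0.3313]
orientation: [-0.001, -0.69, 0.724, -0.0]
wrist_force: [-4.1, -2.0, 1.3]
finger_gap: 0.0096
grip_force: 51.4
```

Forces have dropped, so I'll finish the arc.

{"name": "apply_moves", "arguments": {"moves": [0.45,-0.01,0.09,0,0,0,0.91,-0.03,0.15,0,0,0,1.38,-0.05,0.19,0,0,0,1.86,-0.07,0.2,0,0,0,2.34,-0.08,0.2,0,0,0,2.8,-0.1,0.18,0,0,0,3.28,-0.12,0.13,0,0,0,3.28,-0.12,0.13,0,0,0,3.28,-0.12,0.13,0,0,0]}}

```text
clock: 11.12
tcp_pos: [0.6826, 0.1642, 0.3333]
orientation: [0.001, -0.689, 0.725, -0.002]
wrist_force: [3.5, -3.2, 4.0]
finger_gap: 0.0097
grip_force: 51.3
```

{"name": "apply_moves", "arguments": {"moves": [0,0,0,0,0,0,0,0,0,0,0,0,0,0,0,0,0,0,0,0,0,0,0,0,0,0,0.8,0,0,0,0,0,1.6,0,0,0,0,0,2,0,0,0,-4,-2,2,0,0,0,-11,-14,2,0,0,0,-11,-14,2,0,0,0,-11,-14,2,0,0,0,-11,-14,2,0,0,0,-11,-14,2,0,0,0,-11,-14,2,0,0,0,-11,-14,2,0,0,0,-11,-14,2,0,0,0,-11,-14,2,0,0,0,-11,-14,2,0,0,0], "claw": 45}}

```text
clock: 12.62
tcp_pos: [0.4038, -0.1851, 0.382]
orientation: [0.0, -0.69, 0.724, -0.0]
wrist_force: [1.3, -0.7, -0.1]
finger_gap: 0.0382
grip_force: 0.0
```

Run:
```python
from h import *
a=shot('top'); b=shot('side')
a=cv2.resize(a[120:240,170:330],None,fx=5,fy=5,interpolation=cv2.INTER_CUBIC)
save(a,'t3.png'); save(b,'s3.png',(200,100,400,300),3)
```

```text
(no output)
```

View pics/t3.png

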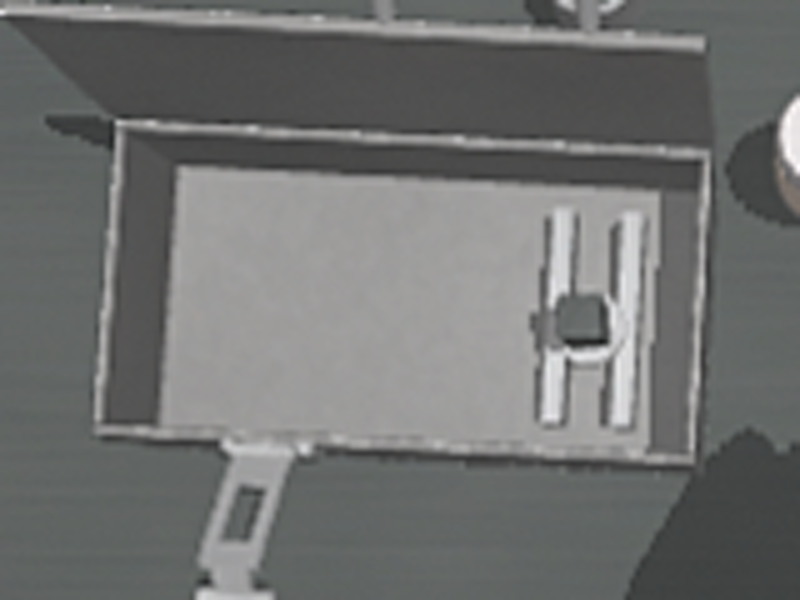

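View pics/s3.png

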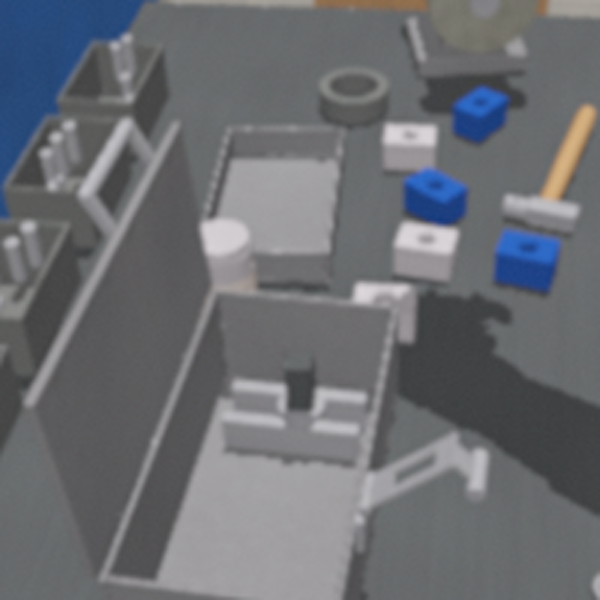

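The lid stands upright, the hasp hangs clear, and the gauge handle's top is at about (581, 319) in the top crop. Next I'll compute positions and set up a block finder.

```bash
cat >> h.py <<'E'
def blocks(im=None):
    "white block tops in the top view: hole centre by dark blob, yaw by minAreaRect"
    if im is None: im=shot('top')
    f=cv2.resize(im,None,fx=4,fy=4,interpolation=cv2.INTER_CUBIC)
    m=((f.min(2)>195)&(f.max(2).astype(int)-f.min(2)<30)).astype(np.uint8)
    out=[]
    for c in cv2.findContours(m,cv2.RETR_EXTERNAL,cv2.CHAIN_APPROX_NONE)[0]:
        A=cv2.contourArea(c)
        if not 2000<A<12000: continue
        w=np.array([atz('top',c2o(p[0],(0,0),4),.04)[:2] for p in c[::3]])
        (x,y),(a,b),t=cv2.minAreaRect((w*1000).astype(np.float32))
        if a<b: a,b,t=b,a,t+90
        if not(55<a<75 and 36<b<54): continue
        t=(t+90)%180-90
        x0,y0,ww,hh=cv2.boundingRect(c); cu,cv=x0+ww/2,y0+hh/2
        s=f[int(cv)-20:int(cv)+21,int(cu)-20:int(cu)+21].max(2)<165
        yy,xx=np.nonzero(s); h=atz('top',c2o((xx.mean()+int(cu)-20,yy.mean()+int(cv)-20),(0,0),4),.04) if len(xx)>30 else [0,0]
        out.append((round(x/1000,4),round(y/1000,4),round(float(np.radians(t)),3),round(a,1),round(b,1),np.round(h[:2],4)))
    return sorted(out,key=lambda o:-o[1])
E
python3 - <<'E'
from h import *
f=lambda p,z:atz('top',c2o(p,(170,120),5),z)
c=[f(p,.12) for p in[(118,122),(710,150),(693,462),(97,432)]]
print(c,np.mean(c,0))
print('rail ends',[f(p,.041) for p in [(564,210),(632,212),(619,425),(551,422)]], np.mean([f(p,.041) for p in [(564,210),(632,212),(619,425),(551,422)]],0))
print('handle',f((582,319),.105), 'corners',[f(p,.105) for p in[(560,296),(606,296),(605,345),(556,342)]])
print('flange right/bottom',f((628,325),.049),f((590,363),.049))
for b in blocks(cv2.imread('last_top.png')): print(b)
K,D,T=cal('side')
print(tri(c2o((582,319),(170,120),5),c2o((300,356),(200,100),3)))
E
```

```text
[array([0.655 , 0.4003, 0.12  ]), array([0.6416, 0.0622, 0.12  ]), array([0.4632, 0.0698, 0.12  ]), array([0.4776, 0.406 , 0.12  ])] [0.5593 0.2346 0.12  ]
rail ends [array([0.6202, 0.1532, 0.041 ]), array([0.6193, 0.112 , 0.041 ]), array([0.49 , 0.118, 0.041]), array([0.4914, 0.1589, 0.041 ])] [0.5552 0.1355 0.041 ]
handle [0.5458 0.1352 0.105 ] corners [array([0.559, 0.148, 0.105]), array([0.5592, 0.1216, 0.105 ]), array([0.5309, 0.1217, 0.105 ]), array([0.5324, 0.1499, 0.105 ])]
flange right/bottom [0.5494 0.1129 0.049 ] [0.5264 0.1353 0.049 ]
(0.4887, -0.0322, 0.003, 57.8, 42.8, array([ 0.4843, -0.0318]))
(0.4476, -0.1415, -0.156, 64.3, 44.2, array([ 0.4473, -0.1414]))
(array([0.5458, 0.135 , 0.1066]), np.float64(0.0004629981697377114))
```

{"name": "apply_moves", "arguments": {"moves": [5.71,12.81,-5,0,0,0,5.71,12.81,-5,0,0,0,5.71,12.81,-5,0,0,0,5.71,12.81,-5,0,0,0,5.71,12.81,-5,0,0,0,5.71,12.81,-5,0,0,0,5.71,12.81,-5,0,0,0,5.71,12.81,-5,0,0,0,5.71,12.81,-5,0,0,0,5.71,12.81,-5,0,0,0,5.71,12.81,-5,0,0,0,5.71,12.81,-8,0,0,0,5.71,12.81,-8,0,0,0,5.71,12.81,-8,0,0,0], "claw": 55}}

```text
clock: 13.88
tcp_pos: [0.5435, 0.1349, 0.1759]
orientation: [-0.004, -0.69, 0.724, 0.003]
wrist_force: [-1.5, -0.0, -1.4]
finger_gap: 0.0467
grip_force: 0.0
```

{"name": "apply_moves", "arguments": {"moves": [0,0,-1,0,0,0,0,0,-2,0,0,0,0,0,-3,0,0,0,0,0,-3.8,0,0,0,0,0,-4.3,0,0,0,0,0,-4.5,0,0,0,0,0,-4.5,0,0,0,0,0,-4.5,0,0,0]}}

```text
clock: 14.55
tcp_pos: [0.5493, 0.1354, 0.0711]
orientation: [0.001, -0.689, 0.724, -0.001]
wrist_force: [0.3, -0.3, 0.1]
finger_gap: 0.0466
grip_force: 0.0
```

{"name": "apply_moves", "arguments": {"moves": [0,0,0,0,0,0,0,0,0,0,0,0,0,0,0,0,0,0,0,0,0,0,0,0,0,0,0,0,0,0,0,0,0,0,0,0,0,0,0,0,0,0], "claw": 10, "newtons": 60}}

```text
clock: 15.13
tcp_pos: [0.5491, 0.1358, 0.0711]
orientation: [0.001, -0.69, 0.724, -0.001]
wrist_force: [-1.9, 0.1, 6.0]
finger_gap: 0.0257
grip_force: 58.2
```

{"name": "apply_moves", "arguments": {"moves": [0,0,1,0,0,0,0,0,2.5,0,0,0,0,0,4,0,0,0,0,0,5.5,0,0,0,0,0,6.4,0,0,0,-0.5,-1.4,6.4,0,0,0,-1,-2.8,6.4,0,0,0,-1.6,-4.2,6.4,0,0,0,-2.1,-5.6,6.4,0,0,0,-2.58,-6.73,6.4,0,0,0,-2.58,-6.73,5.4,0,0,0,-2.58,-6.73,4.4,0,0,0,-2.58,-6.73,3.4,0,0,0,-2.58,-6.73,2.5,0,0,0,-2.58,-6.73,2.5,0,0,0,-2.58,-6.73,2.5,0,0,0,-2.58,-6.73,2.5,0,0,0,-2.58,-6.73,2.5,0,0,0,-2.58,-6.73,2.5,0,0,0]}}

```text
clock: 16.72
tcp_pos: [0.485, -0.0328, 0.1334]
orientation: [0.001, -0.69, 0.724, -0.001]
wrist_force: [-0.4, -0.3, -3.3]
finger_gap: 0.0253
grip_force: 59.8
```

Run:
```python
from h import *
b=shot('side'); save(b,'s4.png',(290,130,390,205),7); s=status.get_state(); print(s['tcp_pos'],s['wrist_force'])
p=s['tcp_pos']; print(proj('side',[p-[0,0,.06],[.4847,-.0325,.04]]))
```

```text
[ 0.4849 -0.0327  0.1332] [-0.3794 -0.7077 -3.4097]
[[327.5802 190.7235]
 [327.6136 198.9156]]
```

View pics/s4.png

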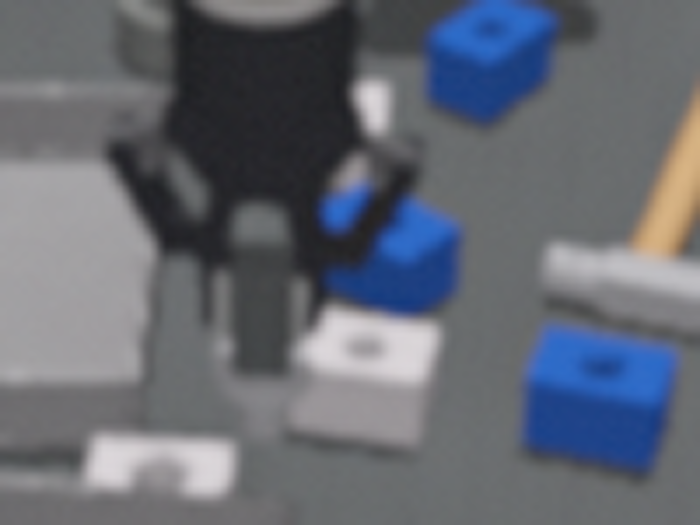

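Block 1 has been knocked: its hole is now at side pixel (313, 197), where (327.6, 199) was expected. I'll locate it again from the side view.

Run:
```python
from h import *
f=lambda p,z=.04:atz('side',c2o(p,(290,130),7),z)
print('hole',f((162,470)),'rim',f((158,457)),'corners',f((93,434)),f((237,440)),f((237,494)),f((82,490)))
print('b2 hole',f((366,346)),proj('side',[[.4473,-.1414,.04]]),c2o((366,346),(290,130),7))
for b in blocks(): print(b)
```

```text
hole [ 0.533  -0.0389  0.04  ] rim [ 0.536 -0.048  0.04 ] corners [ 0.5681 -0.0618  0.04  ] [ 0.5011 -0.0636  0.04  ] [ 0.4973 -0.0253  0.04  ] [ 0.5674 -0.0215  0.04  ]
b2 hole [ 0.4463 -0.1407  0.04  ] [[341.58   178.8671]] (341.85714285714283, 179.0)
(0.4475, -0.1418, -0.158, 64.8, 44.1, array([ 0.4472, -0.1413]))
(0.4823, -0.3573, 0.028, 64.2, 44.1, array([ 0.4818, -0.3575]))
```

{"name": "apply_moves", "arguments": {"moves": [0,0,1.5,0,0,0,0,0,3,0,0,0,0,0,4.5,0,0,0,-3.4,9,4.5,0,0,0,-3.4,9,4.5,0,0,0,-3.4,9,4.5,0,0,0,-3.4,9,4.5,0,0,0,-3.4,9,4.5,0,0,0,-3.4,9,4.5,0,0,0,-3.4,9,4.5,0,0,0]}}

```text
clock: 17.65
tcp_pos: [0.3963, 0.197, 0.245]
orientation: [0.001, -0.692, 0.722, 0.001]
wrist_force: [-0.3, -0.7, -3.3]
finger_gap: 0.0256
grip_force: 60.6
```

Run:
```python
from h import *
im=shot('top'); save(im,'t5.png',(310,160,380,215),8)
for b in blocks(im): print(b)
print(status.get_state()['tcp_pos'])
```

```text
(0.535, -0.0381, 0.006, 63.6, 42.8, array([ 0.5347, -0.038 ]))
(0.4475, -0.1415, -0.156, 64.2, 44.2, array([ 0.4474, -0.1414]))
(0.4822, -0.3572, 0.024, 63.9, 44.0, array([ 0.4818, -0.3575]))
[0.3975 0.195  0.2449]
```

{"name": "apply_moves", "arguments": {"moves": [5.4,-9.21,0,0,0,0,5.4,-9.21,0,0,0,0,5.4,-9.21,0,0,0,0,5.4,-9.21,0,0,0,0,5.4,-9.21,0,0,0,0,5.4,-9.21,0,0,0,0,5.4,-9.21,0,0,0,0,5.4,-9.21,0,0,0,0,5.4,-9.21,-1.5,0,0,0,5.4,-9.21,-3,0,0,0,5.4,-9.21,-4.2,0,0,0,5.4,-9.21,-5,0,0,0,5.4,-9.21,-5,0,0,0,5.4,-9.21,-5,0,0,0,5.4,-9.21,-5,0,0,0]}}

```text
clock: 18.95
tcp_pos: [0.5346, -0.0379, 0.1209]
orientation: [0.001, -0.69, 0.724, -0.001]
wrist_force: [1.0, 0.3, -2.5]
finger_gap: 0.0253
grip_force: 60.4
```

{"name": "apply_moves", "arguments": {"moves": [0,0,-0.3,0,0,0,0,0,-0.5,0,0,0,0,0,-0.65,0,0,0,0,0,-0.75,0,0,0,0,0,-0.83,0,0,0,0,0,-0.9,0,0,0,0,0,-0.97,0,0,0,0,0,-1.04,0,0,0,0,0,-1.04,0,0,0]}}

```text
clock: 19.7
tcp_pos: [0.5336, -0.0378, 0.0929]
orientation: [-0.0, -0.69, 0.724, 0.0]
wrist_force: [-0.2, -0.1, -3.3]
finger_gap: 0.0257
grip_force: 60.6
```

No resistance with the tip 7 mm below the rim, so the pin is entering. I'll go down to the flange.

{"name": "apply_moves", "arguments": {"moves": [0,0,-0.15,0,0,0,0,0,-0.3,0,0,0,0,0,-0.45,0,0,0,0,0,-0.6,0,0,0,0,0,-0.7,0,0,0,0,0,-0.78,0,0,0,0,0,-0.85,0,0,0,0,0,-0.92,0,0,0,0,0,-0.98,0,0,0,0,0,-1.0,0,0,0,0,0,-1.0,0,0,0]}}

```text
clock: 20.62
tcp_pos: [0.5338, -0.0378, 0.0701]
orientation: [0.0, -0.69, 0.724, -0.0]
wrist_force: [-3.9, 0.3, 11.2]
finger_gap: 0.0254
grip_force: 62.6
```

Block 1 takes the pin: the flange is seated at TCP z 0.070 with 14 N of contact. Block 2 is next.

{"name": "apply_moves", "arguments": {"moves": [0,0,0.5,0,0,0,0,0,1,0,0,0,0,0,2,0,0,0,0,0,3.5,0,0,0,-3.49,-4.14,3.5,0,0,0,-3.49,-4.14,3.5,0,0,0,-3.49,-4.14,3.5,0,0,0,-3.49,-4.14,3.5,0,0,0,-3.49,-4.14,3.5,0,0,0,-3.49,-4.14,2.7,0,0,0,-3.49,-4.14,2.2,0,0,0,-3.49,-4.14,2.2,0,0,0,-3.49,-4.14,2.2,0,0,0,-3.49,-4.14,2.2,0,0,0]}}

```text
clock: 21.78
tcp_pos: [0.4473, -0.141, 0.1238]
orientation: [0.0, -0.69, 0.724, -0.0]
wrist_force: [0.9, 0.5, -2.8]
finger_gap: 0.0253
grip_force: 60.6
```

Run:
```python
from h import *
b=shot('side'); s=status.get_state(); print(s['tcp_pos'],s['wrist_force'])
im=shot('top'); print(blocks(im)); a=b[130:205,310:410]; save(a,'s6.png',None,7)
```

```text
[ 0.4475 -0.1412  0.1241] [ 0.0664 -1.0283 -2.8611]
[(0.5362, -0.0381, 0.006, 61.3, 42.9, array([ 0.5346, -0.0379])), (0.4826, -0.3578, 0.009, 64.2, 43.5, array([ 0.4819, -0.3574]))]
```

View pics/s6.png

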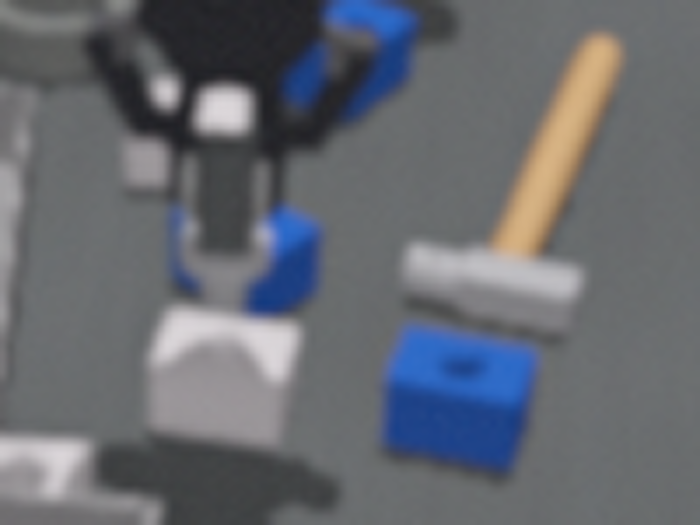

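Block 2 is in place under the pin. I'll lower gently.

{"name": "apply_moves", "arguments": {"moves": [0,0,-0.3,0,0,0,0,0,-0.6,0,0,0,0,0,-0.8,0,0,0,0,0,-0.9,0,0,0,0,0,-0.97,0,0,0,0,0,-1.04,0,0,0,0,0,-1.1,0,0,0,0,0,-1.16,0,0,0,0,0,-1.16,0,0,0]}}

```text
clock: 22.63
tcp_pos: [0.4463, -0.1424, 0.0979]
orientation: [-0.001, -0.69, 0.724, -0.002]
wrist_force: [-11.3, 0.5, 30.8]
finger_gap: 0.0254
grip_force: 65.0
```

Block 2 is narrow: the pin stops with its tip at 0.038, on the rim, at about 34 N. I'll ease off and go to block 3.

{"name": "apply_moves", "arguments": {"moves": [0,0,0.07,0,0,0,0,0,0.07,0,0,0,0,0,0.07,0,0,0,0,0,0.5,0,0,0,0,0,1.5,0,0,0,0,0,2.5,0,0,0,1.38,-8.64,2.5,0,0,0,1.38,-8.64,2.5,0,0,0,1.38,-8.64,2.5,0,0,0,1.38,-8.64,2.5,0,0,0,1.38,-8.64,2.5,0,0,0,1.38,-8.64,2.5,0,0,0,1.38,-8.64,2.5,0,0,0,1.38,-8.64,1.5,0,0,0,1.38,-8.64,1.1,0,0,0,1.38,-8.64,1.1,0,0,0,1.38,-8.64,1.1,0,0,0,1.38,-8.64,1.1,0,0,0]}}

```text
clock: 24.13
tcp_pos: [0.4812, -0.3566, 0.1224]
orientation: [0.0, -0.69, 0.724, -0.0]
wrist_force: [0.3, -0.7, -2.6]
finger_gap: 0.0254
grip_force: 60.7
```

Run:
```python
from h import *
b=shot('side'); s=status.get_state(); print(s['tcp_pos'],s['wrist_force'])
im=shot('top'); print(blocks(im)); a=b[90:165,300:400]; save(a,'s7.png',None,7)
```

```text
[ 0.4816 -0.357   0.1228] [ 0.1556  0.0516 -3.2416]
[(0.535, -0.038, 0.008, 63.6, 42.8, array([ 0.5346, -0.038 ]))]
```

View pics/s7.png

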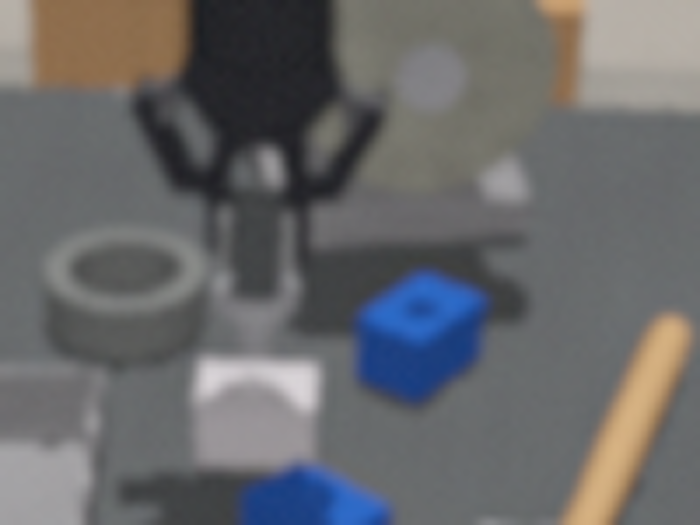

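The pin is above block 3, which is in place. I'll lower it.

{"name": "apply_moves", "arguments": {"moves": [0,0,-0.3,0,0,0,0,0,-0.6,0,0,0,0,0,-0.76,0,0,0,0,0,-0.86,0,0,0,0,0,-0.92,0,0,0,0,0,-0.97,0,0,0,0,0,-1.02,0,0,0,0,0,-1.06,0,0,0,0,0,-1.06,0,0,0]}}

```text
clock: 24.98
tcp_pos: [0.4808, -0.3572, 0.0992]
orientation: [-0.0, -0.69, 0.724, -0.001]
wrist_force: [-7.5, 5.4, 23.6]
finger_gap: 0.0253
grip_force: 64.4
```

Block 3 is narrow too, resting on the rim. I'm taking the gauge back to the rack.

{"name": "apply_moves", "arguments": {"moves": [0,0,0.05,0,0,0,0,0,0.05,0,0,0,0,0,1.2,0,0,0,0,0,2.7,0,0,0,0,0,4.2,0,0,0,0,0,5.2,0,0,0,2.66,19.73,5.2,0,0,0,2.66,19.73,5.2,0,0,0,2.66,19.73,5.2,0,0,0,2.66,19.73,5.2,0,0,0,2.66,19.73,5.2,0,0,0,2.66,19.73,5.2,0,0,0,2.66,19.73,5.2,0,0,0,2.66,19.73,5.2,0,0,0,2.66,19.73,5.2,0,0,0,2.66,19.73,5.2,0,0,0,2.66,19.73,5.2,0,0,0,2.66,19.73,5.2,0,0,0,2.66,19.73,5.2,0,0,0,2.66,19.73,5.2,0,0,0]}}

```text
clock: 26.65
tcp_pos: [0.5472, 0.1382, 0.2247]
orientation: [-0.0, -0.691, 0.722, 0.0]
wrist_force: [0.2, -0.8, -3.1]
finger_gap: 0.0252
grip_force: 60.8
```

{"name": "apply_moves", "arguments": {"moves": [0,0,0,0,0,0,0,0,0,0,0,0,0,0,0,0,0,0]}}

```text
clock: 26.9
tcp_pos: [0.5475, 0.1345, 0.2252]
orientation: [-0.0, -0.689, 0.725, 0.0]
wrist_force: [-0.1, -0.4, -2.4]
finger_gap: 0.0252
grip_force: 60.8
```

{"name": "apply_moves", "arguments": {"moves": [0,0.04,-1,0,0,0,0,0.04,-2.2,0,0,0,0,0.04,-3.4,0,0,0,0,0.04,-4.2,0,0,0,0,0.04,-4.6,0,0,0,0,0.04,-4.8,0,0,0,0,0.04,-4.95,0,0,0,0,0.04,-5.1,0,0,0,0,0.04,-5.1,0,0,0]}}

```text
clock: 27.65
tcp_pos: [0.5483, 0.1368, 0.0984]
orientation: [0.001, -0.69, 0.724, -0.0]
wrist_force: [0.7, -0.2, -2.8]
finger_gap: 0.0254
grip_force: 60.8
```

{"name": "apply_moves", "arguments": {"moves": [0,0,-0.2,0,0,0,0,0,-0.4,0,0,0,0,0,-0.6,0,0,0,0,0,-0.75,0,0,0,0,0,-0.85,0,0,0,0,0,-0.93,0,0,0,0,0,-1.0,0,0,0,0,0,-1.06,0,0,0,0,0,-1.1,0,0,0,0,0,-1.1,0,0,0]}}

```text
clock: 28.48
tcp_pos: [0.5475, 0.137, 0.0712]
orientation: [0.0, -0.69, 0.724, -0.0]
wrist_force: [-1.7, -0.5, 3.7]
finger_gap: 0.0253
grip_force: 61.6
```

{"name": "apply_moves", "arguments": {"moves": [0,0,0,0,0,0,0,0,0,0,0,0,0,0,0,0,0,0,0,0,0,0,0,0,0,0,0,0,0,0,0,0,1,0,0,0,0,0,2.5,0,0,0,0,0,4,0,0,0,0,0,5.5,0,0,0,0,0,7,0,0,0,-0.54,-6.99,7,0,0,-1.526,-0.54,-6.99,7,0,0,-1.526,-0.54,-6.99,7,0,0,-1.526,-0.54,-6.99,7,0,0,-1.526,-0.54,-6.99,7,0,0,-1.526,-0.54,-6.99,7,0,0,-1.526,-0.54,-6.99,7,0,0,-1.526,-0.54,-6.99,7,0,0,-1.526,-0.54,-6.99,7,0,0,-1.526,-0.54,-6.99,7,0,0,-1.526], "claw": 50}}

```text
clock: 30.15
tcp_pos: [0.534, -0.038, 0.2452]
orientation: [0.0, -0.132, 0.991, 0.0]
wrist_force: [-0.4, -0.6, 0.8]
finger_gap: 0.0426
grip_force: 0.0
```

Run:
```python
from h import *
im=shot('top'); b=shot('side'); s=status.get_state(); print(s['tcp_pos'],s['orientation'],s['finger_gap'],blocks(im))
a=cv2.resize(im[120:250,170:340],None,fx=2.35,fy=2.35,interpolation=cv2.INTER_CUBIC)
c=cv2.resize(b[130:300,180:350],None,fx=2.35,fy=2.35,interpolation=cv2.INTER_CUBIC)
h=max(a.shape[0],c.shape[0]); p=lambda q:np.pad(q,((0,h-q.shape[0]),(0,0),(0,0)))
save(np.hstack([p(a),p(c)]),'tc8.png')
```

```text
[ 0.534  -0.0379  0.2452] [-0.     -0.1354  0.9908  0.    ] 0.04252507090713546 [(0.4822, -0.3571, 0.024, 63.9, 44.0, array([ 0.4818, -0.3575]))]
```

View pics/tc8.png

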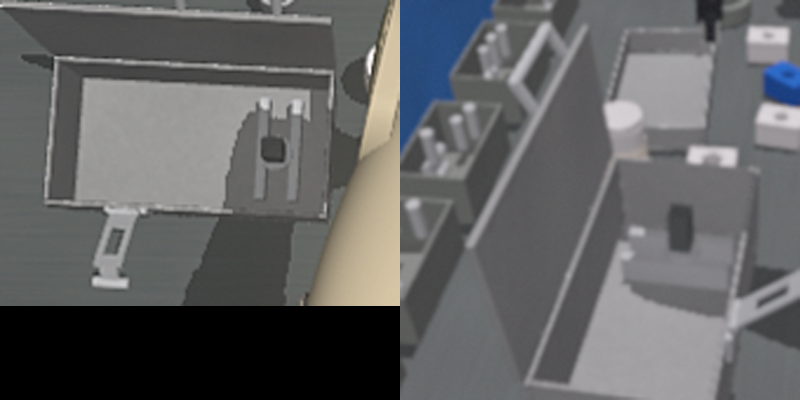

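The gauge hangs upright in its rack. Block 1 is still at side pixel (313, 197), which is unchanged, so I'll pick it up.

{"name": "apply_moves", "arguments": {"moves": [0.03,0,0,0,0,-0.27,0.03,0,0,0,0,-0.27,0.03,0,-1,0,0,-0.27,0.03,0,-2,0,0,-0.27,0.03,0,-3.5,0,0,-0.27,0.03,0,-5,0,0,-0.27,0.03,0,-6.2,0,0,-0.27,0.03,0,-7.2,0,0,-0.27,0.03,0,-8,0,0,-0.27,0.03,0,-8.6,0,0,-0.27,0.03,0,-9,0,0,-0.27,0.03,0,-9.15,0,0,-0.27,0.03,0,-9.15,0,0,-0.27], "claw": 75}}

```text
clock: 31.33
tcp_pos: [0.5344, -0.0377, 0.0159]
orientation: [-0.001, -0.002, 1.0, 0.0]
wrist_force: [0.1, 0.2, 1.8]
finger_gap: 0.0641
grip_force: 0.0
```

{"name": "apply_moves", "arguments": {"moves": [0,0,0,0,0,0,0,0,0,0,0,0,0,0,0,0,0,0,0,0,0,0,0,0,0,0,0,0,0,0,0,0,0,0,0,0], "claw": 20, "newtons": 50}}

```text
clock: 31.83
tcp_pos: [0.5359, -0.0381, 0.0178]
orientation: [0.001, -0.001, 1.0, -0.0]
wrist_force: [0.4, 0.3, 5.7]
finger_gap: 0.0433
grip_force: 52.7
```

{"name": "apply_moves", "arguments": {"moves": [0,0,1,0,0,0,0,0,2.5,0,0,0,0,0,4,0,0,0,0,0,5.5,0,0,0,0,0,7,0,0,0,0,0,8.5,0,0,0,1.6,11.48,8.5,0,0,-0.04,1.6,11.48,8.5,0,0,-0.04,1.6,11.48,8.5,0,0,-0.04,1.6,11.48,8.5,0,0,-0.04,1.6,11.48,8.5,0,0,-0.04,1.6,11.48,8.5,0,0,-0.04,1.6,11.48,8.5,0,0,-0.04,1.6,11.48,8.5,0,0,-0.04,1.6,11.48,8.5,0,0,-0.04,1.6,11.48,8.5,0,0,-0.04]}}

```text
clock: 33.17
tcp_pos: [0.574, 0.2491, 0.2281]
orientation: [-0.001, 0.018, 1.0, -0.0]
wrist_force: [-0.3, -0.2, -2.7]
finger_gap: 0.0432
grip_force: 52.4
```

{"name": "apply_moves", "arguments": {"moves": [0,0,-1,0,0,0,0,0,-2,0,0,0,0,0,-3,0,0,0,0,0,-4,0,0,0,0,0,-5,0,0,0,0,0,-5.5,0,0,0,0,0,-5.5,0,0,0]}}

```text
clock: 33.75
tcp_pos: [0.572, 0.2463, 0.0878]
orientation: [-0.004, 0.02, 1.0, -0.001]
wrist_force: [-0.3, 0.2, -3.8]
finger_gap: 0.0433
grip_force: 52.3
```

Run:
```python
from h import *
b=shot('side'); s=status.get_state(); print(s['tcp_pos'],s['wrist_force'],s['joint_pos'])
save(b,'s9.png',(180,50,440,300),2.4)
```

```text
[0.5733 0.2469 0.0899] [ 0.3215 -0.1295 -2.3981] [ 0.2782  0.489  -0.0656  1.0207 -0.0001  0.3185]
```

View pics/s9.png

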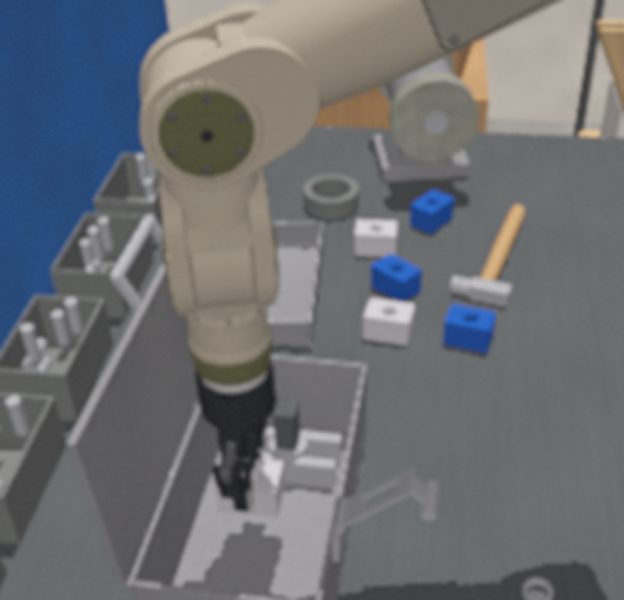

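The wrist is well above the hasp and the block is over free floor. I'll set it down, a little nearer the robot to keep off the lid.

{"name": "apply_moves", "arguments": {"moves": [-0.3,0,0,0,0,0,-0.3,0,-0.7,0,0,0,-0.3,0,-1.4,0,0,0,-0.3,0,-2,0,0,0,-0.3,0,-2.3,0,0,0,-0.3,0,-2.5,0,0,0,-0.3,0,-2.62,0,0,0,-0.3,0,-2.7,0,0,0,-0.3,0,-2.7,0,0,0]}}

```text
clock: 34.55
tcp_pos: [0.5678, 0.2493, 0.0247]
orientation: [0.001, 0.019, 1.0, 0.0]
wrist_force: [-0.1, -0.3, -3.0]
finger_gap: 0.0434
grip_force: 52.5
```

{"name": "apply_moves", "arguments": {"moves": [0,0,-0.05,0,0,0,0,0,-0.1,0,0,0,0,0,-0.1,0,0,0]}}

```text
clock: 34.8
tcp_pos: [0.568, 0.2495, 0.0229]
orientation: [0.001, 0.019, 1.0, 0.0]
wrist_force: [-1.1, -1.0, 3.8]
finger_gap: 0.0435
grip_force: 53.0
```

{"name": "apply_moves", "arguments": {"moves": [0,0,0,0,0,0,0,0,0,0,0,0,0,0,0,0,0,0,0,0,0,0,0,0,0,0,0,0,0,0,0,0,1,0,0,0,0,0,2.5,0,0,0,0,0,4,0,0,0,0,0,5.5,0,0,0,0,0,7,0,0,0,0,0,8.2,0,0,0], "claw": 75}}

```text
clock: 35.72
tcp_pos: [0.5676, 0.2493, 0.2298]
orientation: [0.001, 0.019, 1.0, 0.0]
wrist_force: [1.0, 0.9, 0.1]
finger_gap: 0.0641
grip_force: 0.0
```

Run:
```python
from h import *
s=status.get_state(); print(s['tcp_pos'],s['wrist_force'],s['finger_gap'])
for b in blocks(): print(b)
g=lambda p,z:atz('top',c2o(p,(325,120),5.3),z)
c=[g(p,.045) for p in[(208,83),(660,62),(677,320),(218,343)]]; print('tray',np.mean(c,0))
```

```text
[0.5676 0.2493 0.2298] [1.0237 0.928  0.1316] 0.06410290023020597
(0.4477, -0.1414, -0.146, 63.9, 43.7, array([ 0.4473, -0.1414]))
(0.4821, -0.3575, 0.025, 63.7, 43.3, array([ 0.4819, -0.3575]))
tray [ 0.6341 -0.2242  0.045 ]
```

{"name": "apply_moves", "arguments": {"moves": [-4.8,-15.63,0,0,0,-0.112,-4.8,-15.63,0,0,0,-0.112,-4.8,-15.63,0,0,0,-0.112,-4.8,-15.63,0,0,0,-0.112,-4.8,-15.63,0,0,0,-0.112,-4.8,-15.63,0,0,0,-0.112,-4.8,-15.63,0,0,0,-0.112,-4.8,-15.63,0,0,0,-0.112,-4.8,-15.63,0,0,0,-0.112,-4.8,-15.63,0,0,0,-0.112,-4.8,-15.63,0,0,0,-0.112,-4.8,-15.63,0,0,0,-0.112,-4.8,-15.63,-1.5,0,0,-0.112,-4.8,-15.63,-3,0,0,-0.112,-4.8,-15.63,-3,0,0,-0.112]}}

```text
clock: 37.02
tcp_pos: [0.4431, -0.1382, 0.1453]
orientation: [-0.005, 0.074, 0.997, 0.002]
wrist_force: [-2.1, 0.1, -1.0]
finger_gap: 0.0642
grip_force: 0.0
```

{"name": "apply_moves", "arguments": {"moves": [0,0,-1.2,0,0,0,0,0,-2.4,0,0,0,0,0,-3.5,0,0,0,0,0,-4.4,0,0,0,0,0,-5,0,0,0,0,0,-5.4,0,0,0,0,0,-5.55,0,0,0,0,0,-5.55,0,0,0,0,0,-5.55,0,0,0]}}

```text
clock: 37.77
tcp_pos: [0.4483, -0.1413, 0.0138]
orientation: [0.001, 0.074, 0.997, -0.0]
wrist_force: [-0.4, -0.3, 0.7]
finger_gap: 0.0639
grip_force: 0.0
```

{"name": "apply_moves", "arguments": {"moves": [0,0,0,0,0,0,0,0,0,0,0,0,0,0,0,0,0,0,0,0,0,0,0,0,0,0,0,0,0,0,0,0,0,0,0,0], "claw": 20}}

```text
clock: 38.27
tcp_pos: [0.4484, -0.142, 0.0141]
orientation: [0.001, 0.075, 0.997, -0.0]
wrist_force: [0.4, 1.1, 6.8]
finger_gap: 0.0436
grip_force: 52.1
```

{"name": "apply_moves", "arguments": {"moves": [0,0,1,0,0,0,0,0,2.5,0,0,0,0,0,4,0,0,0,0,0,5.5,0,0,0,7.34,-0.92,5.5,0,0,0.2,7.34,-0.92,5.5,0,0,0.2,7.34,-0.92,5.5,0,0,0.2,7.34,-0.92,5.5,0,0,0.2,7.34,-0.92,5.5,0,0,0.2,7.34,-0.92,5.5,0,0,0.2,7.34,-0.92,5.5,0,0,0.2,7.34,-0.92,5.5,0,0,0.2,7.34,-0.92,4,0,0,0.2,7.34,-0.92,2.5,0,0,0.2,7.34,-0.92,1.4,0,0,0.2,7.34,-0.92,0.7,0,0,0.2,7.34,-0.92,0.35,0,0,0.2,7.34,-0.92,0.25,0,0,0.2,7.34,-0.92,0.25,0,0,0.2]}}

```text
clock: 39.85
tcp_pos: [0.6302, -0.1646, 0.0195]
orientation: [-0.0, -0.025, 1.0, 0.0]
wrist_force: [-0.2, 0.8, -3.0]
finger_gap: 0.0436
grip_force: 53.1
```

{"name": "apply_moves", "arguments": {"moves": [0,0,-0.04,0,0,0,0,0,-0.08,0,0,0,0,0,-0.08,0,0,0]}}

```text
clock: 40.1
tcp_pos: [0.6315, -0.1649, 0.0182]
orientation: [0.001, -0.025, 1.0, -0.0]
wrist_force: [-0.2, -0.6, -1.5]
finger_gap: 0.0433
grip_force: 53.4
```

{"name": "apply_moves", "arguments": {"moves": [0,0,0,0,0,0,0,0,0,0,0,0,0,0,0,0,0,0,0,0,0,0,0,0,0,0,0,0,0,0,0,0,1,0,0,0,0,0,2.5,0,0,0,0,0,4,0,0,0,0,0,5.5,0,0,0,0,0,6,0,0,0,-1,5,6,0,0,0,-1,5,6,0,0,0,-1,5,6,0,0,0,-1,5,6,0,0,0,-1,5,6,0,0,0], "claw": 75}}

```text
clock: 41.35
tcp_pos: [0.6052, -0.037, 0.1674]
orientation: [0.0, -0.027, 1.0, 0.0]
wrist_force: [0.3, -1.0, 0.1]
finger_gap: 0.0643
grip_force: 0.0
```

Run:
```python
from h import *
s=status.get_state(); print(s['tcp_pos'],s['wrist_force'],s['orientation'],s['joint_pos'][5])
for b in blocks(): print(b)
```

```text
[ 0.6052 -0.037   0.1674] [ 0.2518 -1.0113  0.0717] [ 0.     -0.0272  0.9996  0.0001] -0.24785067621685264
(0.5687, 0.2503, -0.023, 64.0, 43.2, array([0.5679, 0.2499]))
(0.6319, -0.1656, 0.046, 64.8, 44.1, array([ 0.6313, -0.1657]))
(0.4821, -0.3571, 0.026, 63.8, 43.9, array([ 0.4819, -0.3575]))
```

{"name": "apply_moves", "arguments": {"moves": [-4.93,-12.81,1,0,0,-0.03,-4.93,-12.81,1,0,0,-0.03,-4.93,-12.81,1,0,0,-0.03,-4.93,-12.81,1,0,0,-0.03,-4.93,-12.81,1,0,0,-0.03,-4.93,-12.81,1,0,0,-0.03,-4.93,-12.81,1,0,0,-0.03,-4.93,-12.81,1,0,0,-0.03,-4.93,-12.81,1,0,0,-0.03,-4.93,-12.81,0,0,0,-0.03,-4.93,-12.81,-1,0,0,-0.03,-4.93,-12.81,-1,0,0,-0.03]}}

```text
clock: 42.4
tcp_pos: [0.4795, -0.3598, 0.1371]
orientation: [-0.003, -0.008, 1.0, 0.003]
wrist_force: [-1.2, 0.7, -1.4]
finger_gap: 0.0638
grip_force: 0.0
```

{"name": "apply_moves", "arguments": {"moves": [0,0,-1.2,0,0,0,0,0,-2.4,0,0,0,0,0,-3.4,0,0,0,0,0,-4.2,0,0,0,0,0,-4.7,0,0,0,0,0,-5,0,0,0,0,0,-5.1,0,0,0,0,0,-5.1,0,0,0,0,0,-5.1,0,0,0]}}

```text
clock: 43.15
tcp_pos: [0.4832, -0.3606, 0.0157]
orientation: [0.001, -0.01, 1.0, -0.001]
wrist_force: [0.7, 0.3, 0.6]
finger_gap: 0.0645
grip_force: 0.0
```

{"name": "apply_moves", "arguments": {"moves": [0,0,0,0,0,0,0,0,0,0,0,0,0,0,0,0,0,0,0,0,0,0,0,0,0,0,0,0,0,0,0,0,0,0,0,0], "claw": 20}}

```text
clock: 43.65
tcp_pos: [0.4833, -0.3604, 0.016]
orientation: [0.001, -0.01, 1.0, -0.001]
wrist_force: [-0.1, 0.4, 6.8]
finger_gap: 0.0433
grip_force: 52.6
```

{"name": "apply_moves", "arguments": {"moves": [0,0,1,0,0,0,0,0,2.5,0,0,0,0,0,4,0,0,0,0,0,5.5,0,0,0,6.03,3.02,5.5,0,0,0.03,6.03,3.02,5.5,0,0,0.03,6.03,3.02,5.5,0,0,0.03,6.03,3.02,5.5,0,0,0.03,6.03,3.02,5.5,0,0,0.03,6.03,3.02,5.5,0,0,0.03,6.03,3.02,5.5,0,0,0.03,6.03,3.02,5.5,0,0,0.03,6.03,3.02,4,0,0,0.03,6.03,3.02,2.5,0,0,0.03,6.03,3.02,1.4,0,0,0.03,6.03,3.02,0.7,0,0,0.03,6.03,3.02,0.35,0,0,0.03,6.03,3.02,0.2,0,0,0.03,6.03,3.02,0.16,0,0,0.03,6.03,3.02,0.16,0,0,0.03]}}

```text
clock: 45.32
tcp_pos: [0.633, -0.2855, 0.02]
orientation: [0.001, -0.024, 1.0, -0.0]
wrist_force: [-0.1, -0.6, -2.2]
finger_gap: 0.0429
grip_force: 52.4
```

{"name": "apply_moves", "arguments": {"moves": [0,0,0,0,0,0,0,0,0,0,0,0,0,0,0,0,0,0,0,0,0,0,0,0,0,0,0,0,0,0,0,0,1,0,0,0,0,0,2.5,0,0,0,0,0,4,0,0,0,0,0,5.5,0,0,0,0,0,7,0,0,0,-9.5,4,9,0,0,0,-9.5,4,9,0,0,0,-9.5,4,9,0,0,0,-9.5,4,9,0,0,0,-9.5,4,9,0,0,0,-9.5,4,9,0,0,0,-9.5,4,9,0,0,0,-9.5,4,9,0,0,0], "claw": 75}}

```text
clock: 46.82
tcp_pos: [0.3936, -0.183, 0.2449]
orientation: [0.001, -0.025, 1.0, -0.0]
wrist_force: [0.6, -0.2, -1.0]
finger_gap: 0.064
grip_force: 0.0
```

Run:
```python
from h import *
im=shot('top'); b=shot('side'); s=status.get_state(); print(s['clock'],s['tcp_pos'],s['wrist_force'])
for q in blocks(im): print(q)
a=cv2.resize(im[100:270,150:550],None,fx=2,fy=2); c=cv2.resize(b[100:240,190:420],None,fx=2,fy=2,interpolation=cv2.INTER_CUBIC)
c=np.pad(c,((0,0),(0,a.shape[1]-c.shape[1]),(0,0)))
save(np.vstack([a,c])[:600],'end.png',None,.97)
```

```text
46.9167 [ 0.3966 -0.1848  0.2442] [ 0.3103 -0.3294  0.1548]
(0.5687, 0.2507, 0.001, 64.7, 43.9, array([0.5683, 0.2501]))
(0.6323, -0.1656, 0.046, 65.5, 45.0, array([ 0.6313, -0.1656]))
(0.6332, -0.2868, 0.045, 65.7, 45.0, array([ 0.6321, -0.2861]))
```

View pics/end.png

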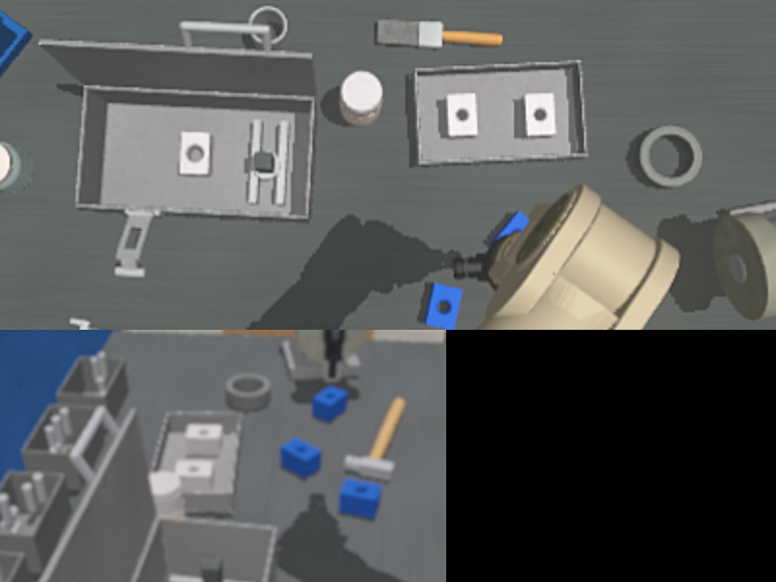

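The top view shows block 1 on the chest floor at (195, 153), the gauge in its rack at (265, 163), and blocks 2 and 3 in the tray at (462, 115) and (540, 115). The lid is open, the hasp hangs clear in front, and the other items in view look undisturbed, so I'm handing in.

```bash
python3 -c "
from workcell import job
print(job.hand_in())"
```

```text
the job is handed in; nothing more can be done
None
```

The job is done and handed in: block 1 took the pin and is on the chest's free floor, blocks 2 and 3 were too narrow and are in the scrap tray, the gauge is back in its rack, and the chest is open with the hasp hanging clear.

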